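Set up the display stand's back post and lean the panel on it

TASK

The backdrop panel of the little display stand has slumped forward onto the hex tile stack because its back post is out. Take the steel post from its wooden rack and push it upright, fully home, into the stand's spring clamp; then tip the panel up and gently over, without flinging it, so that it leans back squarely against the post with its foot still in the groove. Leave the miniatures, the tea light and the tile stack standing where they are.

Things in the scene. Friction and masses are not known exactly. Their poses are not given: they have to be found in the camera images.
- stand: Display stand, fixed: beech plank 135 x 150 x 12 mm (x -30 to +105). Origin on the shelf, under the middle of the foot groove; z up, y along the groove, x from groove to post clamp (roughly away from the robot). Two ridges 6 mm thick and 6 mm high bound the groove, open from x -9 to +9 mm, floor 12 mm above the shelf. Clamp: aluminium block 40 x 40 x 45 mm on the plank, centred at x +58 mm, y 0.
- clamp_mouth (a point): Middle of the mouth of the clamp's upright bore, at the block's top, 57 mm above the shelf. The bore is square, 19 x 19 mm (sides along the stand's x and y), 45 mm deep; its floor is the plank's top, 12 mm above the shelf.
- plunger (a joint): Level spring plunger in the clamp's far (+x) wall, round nose 22 mm above the bore's floor, brass knob outside. 0 m when free (nose 5.5 mm into the bore), grows as it is pushed back, to 5.5 mm; about 2 mm with the post home. 1.5 N/mm, 3 N preload: the post needs up to about 10 N downward to ride past it and is then pressed to the near wall.
- post: Round steel post, 16 mm diameter, 125 mm long, about 70 g, lowest 5 mm tapered to 11 mm diameter. Origin at the middle of its foot, z up along it. Starts upright and loose in the rack, foot 10 mm above the shelf, 90 mm of it above the rack's top. Home in the clamp, its foot is 12 mm and its top 137 mm above the shelf.
- rack: Beech block 50 x 50 x 45 mm, fixed, origin under its middle; a square well 19 mm wide and 35 mm deep in the middle of its top holds the post. It may stand to the left or to the right of the stand.
- panel: Flat walnut panel, one side cork, loose, 130 wide (y) x 150 high (z) x 8 mm (x), about 100 g. Origin: middle of its foot edge; z up the panel. Starts with its foot in the groove at the far ridge, leaning 40 degrees from upright to the -x side, on the tile stack. Past upright it falls on by itself, to lean about 19 degrees on the post.
- panel_top (a point): Middle of the panel's top edge; at the start about 127 mm above the shelf, 90 mm to the -x side of the groove, nearest the robot. Pushed towards +x here, the panel turns up about its foot, which the far ridge stops: the edge rises 35 mm on an arc of 150 mm radius until upright. Rise with it, touching it with the fingertips only: a level push wedges the edge against the gripper.
- stack: Stack of six beech hex tiles, one loose piece, 70 mm across flats and 84 mm high, about 280 g. Origin under its middle. It props the slumped panel: it stands in front of the stand (centre 93 mm to the -x side of the groove), under the panel. Leave it standing there.
- mini0: Pewter-grey resin miniature, 25 mm round base, about 50 mm high, loose, beside the panel on the +y side. Origin under its base.
- mini1: Such a miniature, about 41 mm high, beside the panel on the -y side.
- mini2: Such a miniature, 55 mm high, on the shelf beyond the stand.
- mini3: Such a miniature, about 41 mm high, on the shelf beyond the stand.
- tealight: White round battery tea light holder, 66 mm diameter, 42 mm high (58 mm with its flame), loose, on the other side of the stand from the rack. Origin under its middle.
Not all that is in view belongs to the job. What is shaped like the panel but green is not meant.

How it is judged:
By the outcome, as a careful person would: the job done as asked, in the order asked, and still so for the second after the job is handed in, with the robot touching nothing.
It also fails if it takes over 64 s, if anything falls off the work surface, if the arm or the gripper's body presses on something with over 40 N, if the wrist force passes 120 N, or if a joint passes its speed limit or range.

ROBOT

A 6-joint arm with a two-finger parallel gripper is mounted at the origin on the work surface. World frame = base frame: x ahead of the robot, y to its left, z up, the work surface at z = 0. Lengths are in m, angles in rad, forces in N, time in s.
With the tool pointing down it reaches from about 0.3 to 0.75 m from the base axis. Payload 8.5 kg.
Tool frame: the origin (TCP) lies midway between the tips of the shut fingers; the grasp point (between the pads) lies 19 mm behind it; z points along the fingers, x is the direction in which the jaws open and shut, and the axes are right-handed (so a half turn about z gives the same grasp; the last joint's range is limited). The gripper opens to 85 mm and grips with 20 to 120 N. Pads are 22 mm wide; open, the fingers measure 114 mm over their backs; the gripper's body (76 mm by 85 mm) begins 54 mm behind the grasp point. The pads swing forward as they close: fully open they stand 13 mm farther back than shut.
Start: joints at [0.918, 0.381, 1.297, -0, 1.464, -0.215], TCP at [0.233, 0.498, 0.231] pointing down, gripper open.
Joint ranges: [-3.11, 3.11], [-0.89, 2.33], [0.22, 2.48], [-1.42, 4.56], [0.17, 2.85], [-2.88, 2.88]. Speed limits (rad/s): [2.39, 2.39, 3.14, 3.14, 3.14, 3.14].

INTERFACE

Orientations are given as a rotation vector (axis times angle).
In Python, from rig import arm gives the robot as it stands.
- The arm moves only by the tool carry_out, never from a script. Its argument "series" is a list of rows, each a list of 5 numbers: the opening in per cent of the stroke, from 0 (shut) to 100 (fully open), then the shift along the tool's x, y, z in cm, then the turn about the tool's z in rad. A call has 1 to 10 rows; each row is the pose to reach, as a shift and turn from the pose commanded when the call began, along the tool's axes at that moment; what a row does not reach only later rows make up. A row lasts 1/12 s, in which the tool goes at most 41.7 mm and 7.16 degrees, less where a joint would pass 70% of its speed; a pose out of reach is approached as far as the arm can. A call with a gripper value outside its range is refused whole. The fingers move at their own pace and stop on an object; "squeeze" is the grip in N (left out, the last holds). Time passes only in rows, so rows that repeat a pose let the fingers close. It gives the time, the measured TCP pose, the force and the opening at its end, in the units of the state.
- arm.get_state(): the state, without advancing time (a new reading comes with each control period).
- arm.snapshot(name): name is "side" or "top" or "wrist"; returns a dict with "pixels" (384x512x3 uint8, blue, green, red), "range_z" (384x512 float32, m along the optical axis (not along the pixel's ray), 0 where there is no reading), "fx", "fy", "cx", "cy" (pixels), "k1" (the pictures are not rectified: a ray, as slopes to the right and down, at radius r is drawn at 1 + k1 r^2 times it, then the intrinsics apply), "R" (3x3) and "t" (3): a world point X has camera coordinates R X + t; the wrist camera has in their place "hand_eye" (4x4, takes a point from camera to tool coordinates, whose origin is the TCP and whose axes are the tool frame's). Camera axes: x right, y down, z forward; pixel columns grow to the right and rows downward; lengths in m; the calibration is good to about 2 mm. A picture is of the moment at which its call begins: read the wrist's pose just before it.
- arm.finish_job(): hands the job in, once; it reports no verdict.
The state is a dict: "t": time; "joint_pos": joint angles; "joint_vel": joint speeds; "joint_torque": joint torques, N m; "position": TCP position; "tool_rot": TCP orientation; "wrist_force": force on the tool from outside, world axes, zero at the start; "torque": the same for the moment, N m; "width": finger opening in m.
Only numpy, scipy, OpenCV 4.12 (cv2) and the standard library are available. Lean on these libraries where they do the work, as an engineer would, in place of code of your own. Each camera call takes 0.05 s, during which the arm holds its last target.

## Working session

There is one attempt and no reset: what is moved stays moved. The work goes in short steps, Python scripts to look and compute and a tool call to move; the robot and the scene stay as the last step left them, time stands still between calls to the robot, and variables do not carry over. Pictures are saved under pics/ and viewed, and the job is handed in when it is done.

Besides the shell and the picture viewer there is one more tool, called as name(argument=value, ...) on one line, values as JSON. carry_out: Moves the arm, as the interface text tells. Its arguments: {"type":"object","properties":{"series":{"type":"array","items":{"type":"array","items":{"type":"number"}}},"squeeze":{"type":"number"}},"required":["series"]}

```bash
ls; mkdir -p pics; cat > h.py <<'E'
import numpy as np, cv2, pickle
from rig import arm
from scipy.spatial.transform import Rotation as Ro
def snap(n,f):
    s=arm.get_state(); d=arm.snapshot(n); d=dict(d); d['state']=s
    cv2.imwrite('pics/%s.png'%f,d['pixels']); pickle.dump(d,open('pics/%s.pkl'%f,'wb')); return d
def load(f): return pickle.load(open('pics/%s.pkl'%f,'rb'))
def ray(d,u,v):
    u=np.atleast_1d(np.asarray(u,float));v=np.atleast_1d(np.asarray(v,float))
    x=(u-d['cx'])/d['fx'];y=(v-d['cy'])/d['fy'];a,b=x.copy(),y.copy()
    for _ in range(30):
        r2=a*a+b*b;a=x/(1+d['k1']*r2);b=y/(1+d['k1']*r2)
    return np.stack([a,b,np.ones_like(a)],-1)
def pose(d):
    # returns Rwc, cam centre
    if 'hand_eye' in d and d['hand_eye'] is not None:
        s=d['state'];Rt=Ro.from_rotvec(s['tool_rot']).as_matrix();H=np.array(d['hand_eye'])
        return Rt@H[:3,:3], Rt@H[:3,3]+np.array(s['position'])
    R=np.array(d['R']);return R.T,-R.T@np.array(d['t'])
def onz(d,u,v,z):
    R,c=pose(d);w=ray(d,u,v)@R.T;return c+w*((z-c[2])/w[:,2])[:,None]
def dep(d,u,v):
    u=np.atleast_1d(u);v=np.atleast_1d(v)
    R,c=pose(d);q=d['range_z'][np.round(v).astype(int),np.round(u).astype(int)]
    return c+(ray(d,u,v)*q[:,None])@R.T
def proj(d,X):
    R,c=pose(d);p=(np.atleast_2d(X)-c)@R;a=p[:,:2]/p[:,2:];r2=(a**2).sum(1,keepdims=True)
    a=a*(1+d['k1']*r2);return a*[d['fx'],d['fy']]+[d['cx'],d['cy']]
E
python3 - <<'E'
from h import *
print(arm.get_state())
for n in ['side','top','wrist']:
    d=snap(n,n+'0');print(n,[d[k] for k in('fx','fy','cx','cy','k1')]); print(pose(d))
E
```

```text
pics
{'t': 0.0, 'joint_pos': array([ 9.17714274e-01,  3.81186625e-01,  1.29823000e+00,  3.02028392e-05,
        1.46362987e+00, -2.15273361e-01]), 'joint_vel': array([-0.00130716, -0.00092382, -0.00054889,  0.00094271,  0.00092419,
        0.00116909]), 'joint_torque': array([-3.81824328e-03, -4.48453581e+01, -2.31269735e+01, -4.02430151e-04,
        4.89245489e-03,  1.35584301e-05]), 'position': array([0.23297805, 0.49789973, 0.2307272 ]), 'tool_rot': array([ 2.65044155e+00,  1.68576213e+00, -2.16018404e-03]), 'wrist_force': array([-0.0557512 , -0.36738257,  0.47206039]), 'torque': array([-0.02105306, -0.01504033,  0.03072871]), 'width': 0.0855447134284724}
side [395.77433546090606, 395.77433546090606, 253.63508701114424, 190.85163123323002, 0.03663779047811635]
(array([[ 0.88606276, -0.33041469,  0.32514445],
       [-0.46355766, -0.62752151,  0.62556458],
       [-0.00266059, -0.70501268, -0.70918971]]), array([ 0.20076833, -0.60966047,  0.78669616]))
top [408.0966344129199, 408.0966344129199, 251.74985933207122, 193.73645059096643, -0.09883754579065673]
(array([[-0.01242364, -0.99643841,  0.08340357],
       [-0.99950773,  0.01477833,  0.02767473],
       [-0.02880873, -0.08301869, -0.99613149]]), array([ 0.4163752 , -0.00611171,  1.08403354]))
wrist [308.484217646137, 308.484217646137, 254.22332925245186, 189.93321067998488, -0.05004893750813084]
(array([[ 0.42425091,  0.8599672 ,  0.28366809],
       [ 0.90554227, -0.40217319, -0.13509229],
       [-0.00209124,  0.31418647, -0.94935899]]), array([0.15991368, 0.5328646 , 0.37248645]))
```

View pics/top0.png

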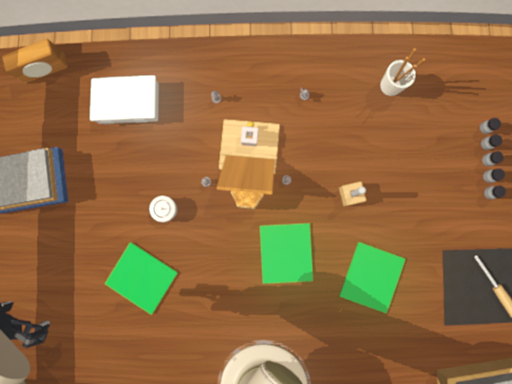

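View pics/side0.png

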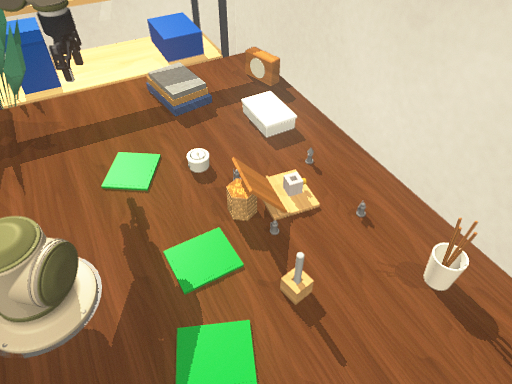

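View pics/wrist0.png

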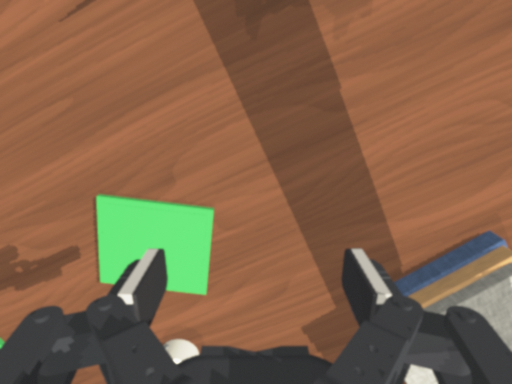

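Top view: the stand is at (250,147), its clamp at (249,134), the slumped walnut panel at (246,174), the tiles at (247,198), and the rack with the post at (353,193). The tea light is at (162,208) and the minis are at (206,182), (287,180), (216,97) and (304,94). Things that could be taken for the post: the steel rod in the rack (358,190), the screwdriver (490,275), the pencils in the cup (405,68) and the bottles (491,158). Things that could be taken for the panel: three green plates at (286,252), (373,276) and (141,278). I choose the rod in the rack and the walnut panel, and check both in a close crop.

```bash
python3 - <<'E'
from h import *
a=load('top0')['pixels'][85:215,190:380];b=load('side0')['pixels'][140:310,190:390]
a=cv2.resize(a,None,fx=4,fy=4,interpolation=cv2.INTER_CUBIC);b=cv2.resize(b,None,fx=3.5,fy=3.5,interpolation=cv2.INTER_CUBIC)
cv2.imwrite('pics/ca.png',a);cv2.imwrite('pics/cb.png',b)
E
```

```text
(no output)
```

View pics/ca.png

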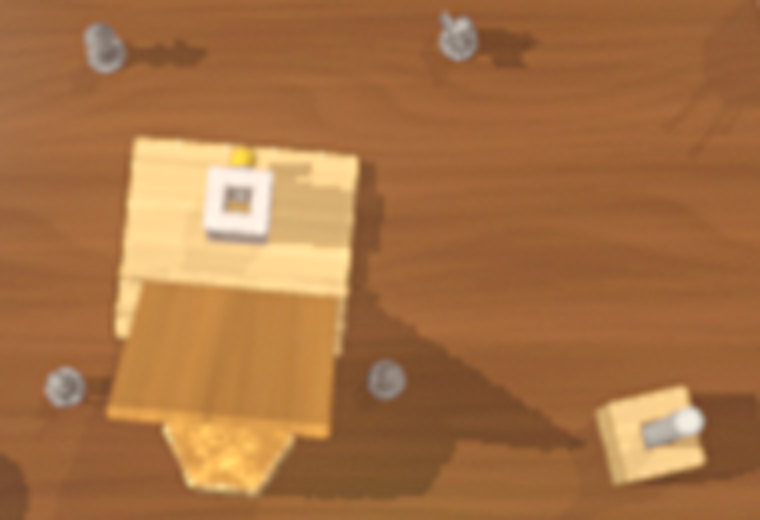

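View pics/cb.png

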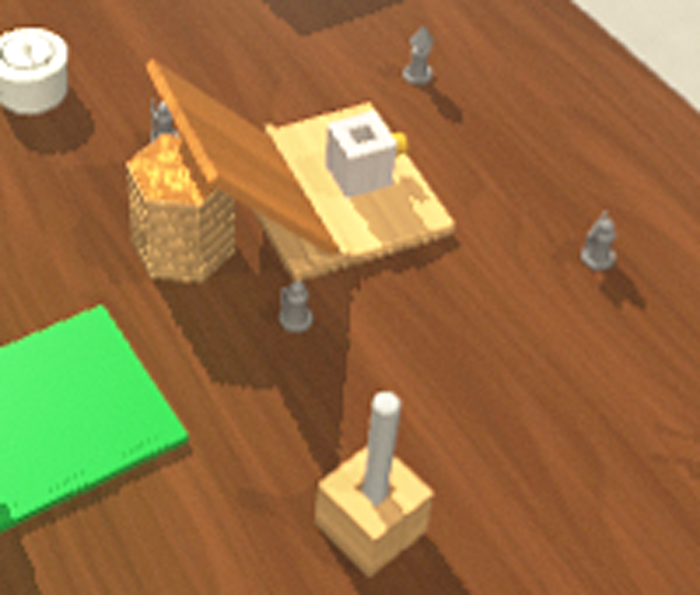

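```bash
python3 - <<'E'
from h import *
d=load('top0');s=load('side0')
img=d['pixels'];hsv=cv2.cvtColor(img,cv2.COLOR_BGR2HSV)
# clamp top: bright, low saturation
m=((hsv[...,1]<45)&(hsv[...,2]>200)).astype(np.uint8)
def comp(m,u,v):
    n,l,st,c=cv2.connectedComponentsWithStats(m);
    ys,xs=np.nonzero(l);k=np.argmin((xs-u)**2+(ys-v)**2);i=l[ys[k],xs[k]];return (l==i).astype(np.uint8),st[i],c[i]
c,st,ce=comp(m,249,127);cn=cv2.findContours(c,0,1)[0][0]
r=cv2.minAreaRect(cn);bp=cv2.boxPoints(r);print('clamp',st,r)
P=onz(d,bp[:,0],bp[:,1],0.057);print(P.round(4));print('centre',P.mean(0))
# plank far edge & right edges
def cr(x,y):return 190+x/4-.375,85+y/4-.375
for n,p in dict(farL=(135,138),farR=(359,155)).items(): print(n,onz(d,*cr(*p),.012))
# stand corners side: crop 3.5 ofs (190,140)
def cs(x,y):return 190+x/3.5,140+y/3.5
for n,p in dict(farL=(371,104),farR=(454,226),nearR=(297,277)).items(): print('side',n,onz(s,*cs(*p),.012))
for n,p in dict(c1=(333,125),c2=(383,113),c3=(396,148),c4=(346,162)).items(): print('side clamp',n,onz(s,*cs(*p),.057))
# bore centre
print('bore top',onz(d,*cr(237,197),.057),'side bore',onz(s,*cs(363,135),.057))
print('post top: top',onz(d,*cr(689,421),.135),'side',onz(s,*cs(386,402),.135))
print('rack corners top');
for p in [(597,408),(684,387),(705,462),(612,484)]: print(onz(d,*cr(*p),.045))
print('panel top edge corners (upper, z~.127)')
for p in [(108,412),(331,430)]: print('top',onz(d,*cr(*p),.127), dep(d,*[np.array(q) for q in cr(p[0],p[1]-8)]))
for p in [(152,63),(212,178)]: print('side',onz(s,*cs(*p),.127))
for n,p,q in [('mini+y',(64,386),.04),('mini-y',(386,379),.04),('farL',(104,47),.04),('farR',(457,38),.04)]: print(n,onz(d,*cr(*p),q))
print('tea',onz(d,162,208,.042))
E
```

```text
clamp [241 127  17  17 203] ((249.16831970214844, 134.81683349609375), (15.62208366394043, 15.920595169067383), 5.710592269897461)
[[0.6358 0.0493 0.057 ]
 [0.6772 0.0448 0.057 ]
 [0.6723 0.0049 0.057 ]
 [0.631  0.0096 0.057 ]]
centre [0.6540472  0.02716817 0.057     ]
farL [[0.70894046 0.09762592 0.012     ]]
farR [[ 0.69420946 -0.0527245   0.012     ]]
side farL [[0.70533836 0.09311224 0.012     ]]
side farR [[ 0.68780775 -0.05398372  0.012     ]]
side nearR [[ 0.55668187 -0.0428274   0.012     ]]
side clamp c1 [[0.63733663 0.04542531 0.057     ]]
side clamp c2 [[0.67875075 0.03906168 0.057     ]]
side clamp c3 [[0.66643935 0.00117889 0.057     ]]
side clamp c4 [[0.62507017 0.00585599 0.057     ]]
bore top [[0.65646654 0.02788023 0.057     ]] side bore [[0.6518829  0.02506661 0.057     ]]
post top: top [[ 0.50106806 -0.23710542  0.135     ]] side [[ 0.49843852 -0.23791096  0.135     ]]
rack corners top
[[ 0.51830298 -0.2001942   0.045     ]]
[[ 0.53100087 -0.25657208  0.045     ]]
[[ 0.48269058 -0.26838672  0.045     ]]
[[ 0.46956514 -0.20832305  0.045     ]]
panel top edge corners (upper, z~.127)
top [[0.51223915 0.10338706 0.127     ]] [[0.51594785 0.10222565 0.13694697]]
top [[ 0.49958869 -0.02809897  0.127     ]] [[ 0.5159025  -0.03108617  0.0008605 ]]
side [[0.51242585 0.10148824 0.127     ]]
side [[ 0.49684129 -0.02441464  0.127     ]]
mini+y [[0.53829447 0.14184289 0.04      ]]
mini-y [[ 0.53953558 -0.06599429  0.04      ]]
farL [[0.76357532 0.11525267 0.04      ]]
farR [[ 0.76483036 -0.11761717  0.04      ]]
tea [[0.47006742 0.25537506 0.042     ]]
```

```bash
cat >> h.py <<'E'
SX=np.array([np.cos(-.105),np.sin(-.105)])
def go(x,y,z,ang=-.105):
    s=arm.get_state();R=Ro.from_rotvec(s['tool_rot']).as_matrix()
    dl=R.T@(np.array([x,y,z])-s['position'])*100
    a=np.arctan2(R[1,0],R[0,0]);t=(a-ang+np.pi)%(2*np.pi)-np.pi
    print('t %.2f'%s['t'],'pos',s['position'].round(4),'ang %.3f'%a,'F',s['wrist_force'].round(1),'w %.4f'%s['width']);print('shift cm',dl.round(2),'turn %.3f'%t)
E
python3 -c "
from h import *
go(.4995,-.2375,.24)"
```

```text
t 0.15 pos [0.233  0.498  0.2309] ang 1.133 F [-0.2  0.6  0.5] w 0.0855
shift cm [-55.32  55.31  -0.87] turn 1.238
```

carry_out(series=[[60,-55.3,55.3,-0.9,1.238],[60,-55.3,55.3,-0.9,1.238],[60,-55.3,55.3,-0.9,1.238],[60,-55.3,55.3,-0.9,1.238],[60,-55.3,55.3,-0.9,1.238],[60,-55.3,55.3,-0.9,1.238],[60,-55.3,55.3,-0.9,1.238],[60,-55.3,55.3,-0.9,1.238],[60,-55.3,55.3,-0.9,1.238],[60,-55.3,55.3,-0.9,1.238]])

```text
t: 0.98
position: [0.3751, 0.1044, 0.2362]
tool_rot: [-3.137, 0.174, -0.0]
wrist_force: [1.0, 0.7, -0.3]
width: 0.0514
```

```bash
python3 -c "
from h import *
go(.4995,-.2375,.24)"
```

```text
t 0.98 pos [0.3751 0.1044 0.2362] ang -0.111 F [ 1.   0.7 -0.3] w 0.0514
shift cm [16.15 32.6  -0.37] turn -0.006
```

carry_out(series=[[60,16,32.5,-0.4,0],[60,16,32.5,-0.4,0],[60,16,32.5,-0.4,0],[60,16,32.5,-0.4,0],[60,16,32.5,-0.4,0],[60,16,32.5,-0.4,0],[60,16,32.5,-0.4,0],[60,16,32.5,-0.4,0],[60,16,32.5,-0.4,0],[60,16,32.5,-0.4,0]])

```text
t: 1.82
position: [0.501, -0.2385, 0.2388]
tool_rot: [3.136, -0.171, -0.001]
wrist_force: [-1.3, 0.4, -0.6]
width: 0.0512
```

```bash
python3 -c "
from h import *
go(.4995,-.2375,.24)
snap('wrist','w1')"
```

```text
t 1.82 pos [ 0.501  -0.2385  0.2388] ang -0.109 F [-1.3  0.4 -0.6] w 0.0512
shift cm [-0.16 -0.08 -0.12] turn -0.004
```

View pics/w1.png

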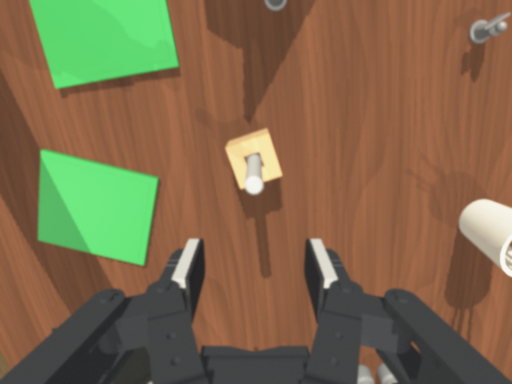

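```bash
python3 - <<'E'
from h import *
d=load('w1')
print(onz(d,254.5,185,.135), onz(d,253.5,156,.045))
m=(d['pixels'].astype(int).min(2)>190).astype(np.uint8)
n,l,st,c=cv2.connectedComponentsWithStats(m)
for i in range(1,n):
    if st[i,4]>20 and c[i][1]<250: print(st[i],c[i],onz(d,*c[i],.135))
E
```

```text
[[ 0.50142638 -0.23443173  0.135     ]] [[ 0.50083135 -0.22910298  0.045     ]]
[244 156  18  37 379] [252.82058047 177.59366755] [[ 0.50074463 -0.22789005  0.135     ]]
[ 465  200   47   76 1385] [494.32851986 223.2700361 ] [[ 0.71202982 -0.29362776  0.135     ]]
```

```bash
python3 -c "
from h import *
go(.5005,-.2365,.092)"
```

```text
t 1.87 pos [ 0.5003 -0.2358  0.239 ] ang -0.108 F [-0.2  1.3  0.6] w 0.0512
shift cm [ 0.04  0.07 14.7 ] turn -0.003
```

carry_out(series=[[60,0,0.1,4,0],[60,0,0.1,8,0],[60,0,0.1,12,0],[60,0,0.1,14,0],[60,0,0.1,14.7,0],[60,0,0.1,14.7,0],[60,0,0.1,14.7,0]], squeeze=60)

```text
t: 2.45
position: [0.5006, -0.2345, 0.0944]
tool_rot: [3.136, -0.164, 0.002]
wrist_force: [0.5, 0.2, 0.7]
width: 0.0514
```

carry_out(series=[[10,0,0,0,0],[10,0,0,0,0],[10,0,0,0,0],[10,0,0,0,0],[10,0,0,0,0],[10,0,0,0,0],[10,0,0,0,0],[10,0,0,0,0]], squeeze=60)

```text
t: 3.12
position: [0.5006, -0.235, 0.0945]
tool_rot: [3.136, -0.165, 0.004]
wrist_force: [-0.6, -0.2, 6.9]
width: 0.0153
```

```bash
python3 -c "
from h import *
go(.5005,-.2365,.18)
snap('wrist','w2')
"
```

```text
t 3.12 pos [ 0.5006 -0.235   0.0945] ang -0.105 F [-0.6 -0.2  6.9] w 0.0153
shift cm [ 0.02  0.16 -8.55] turn -0.000
```

View pics/w2.png

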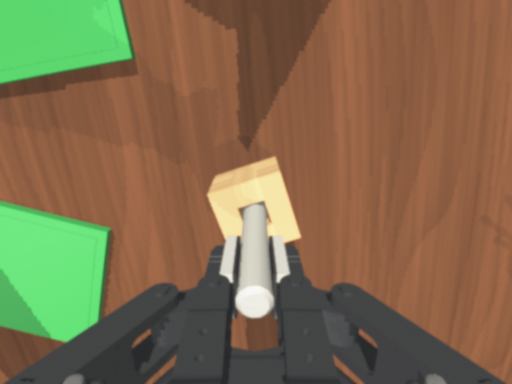

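carry_out(series=[[10,0,0,-2,0],[10,0,0,-4,0],[10,0,0,-7,0],[10,0,0,-9.5,0],[10,0,0,-9.5,0],[10,0,0,-9.5,0]])

```text
t: 3.67
position: [0.5003, -0.2348, 0.1893]
tool_rot: [3.136, -0.165, 0.004]
wrist_force: [0.0, 1.2, -0.8]
width: 0.0145
```

```bash
python3 -c "
from h import *
go(.640,-.20,.19)
go(.6535,.026,.19)
"
```

```text
t 3.67 pos [ 0.5003 -0.2348  0.1893] ang -0.105 F [ 0.   1.2 -0.8] w 0.0145
shift cm [13.53 -4.92 -0.04] turn 0.000
t 3.67 pos [ 0.5003 -0.2348  0.1893] ang -0.105 F [ 0.   1.2 -0.8] w 0.0145
shift cm [ 12.5  -27.54  -0.08] turn 0.000
```

carry_out(series=[[10,3,-1,0,0],[10,6,-3,0,0],[10,9,-6,0,0],[10,11,-9,0,0],[10,12.5,-12,0,0],[10,12.5,-15,0,0],[10,12.5,-18,0,0],[10,12.5,-21,0,0],[10,12.5,-24,0,0],[10,12.5,-26,0,0]])

```text
t: 4.5
position: [0.651, 0.0137, 0.1864]
tool_rot: [-3.137, 0.162, 0.005]
wrist_force: [0.6, -0.6, -1.1]
width: 0.0148
```

carry_out(series=[[10,0,-1.5,0,0],[10,0,-1.5,0,0],[10,0,-1.5,0,0],[10,0,-1.5,0,0]])

```text
t: 4.83
position: [0.653, 0.0247, 0.1875]
tool_rot: [3.137, -0.166, -0.001]
wrist_force: [-0.4, -0.9, -0.6]
width: 0.0146
```

```bash
python3 - <<'E'
from h import *
go(.6535,.026,.15)
snap('wrist','w3');s=snap('side','s3');t=snap('top','t3')
a=cv2.resize(t['pixels'][85:215,190:300],None,fx=4,fy=4,interpolation=cv2.INTER_CUBIC)
b=cv2.resize(s['pixels'][100:230,220:350],None,fx=4,fy=4,interpolation=cv2.INTER_CUBIC)
cv2.imwrite('pics/t3c.png',a);cv2.imwrite('pics/s3c.png',b)
E
```

```text
t 4.83 pos [0.653  0.0247 0.1875] ang -0.106 F [-0.4 -0.9 -0.6] w 0.0146
shift cm [ 0.04 -0.13  3.75] turn -0.001
```

View pics/w3.png

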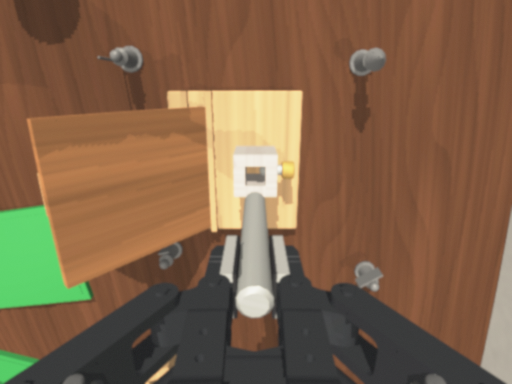

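View pics/s3c.png

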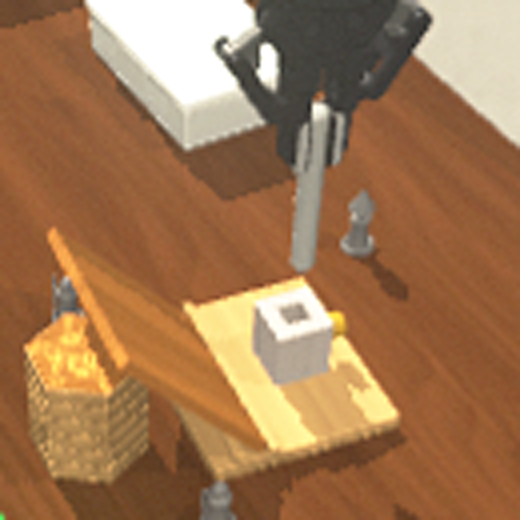

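```bash
python3 - <<'E'
from h import *
d=load('w3')
c=cv2.resize(d['pixels'][130:330,200:320],None,fx=5,fy=3.0,interpolation=cv2.INTER_CUBIC)
c=cv2.resize(d['pixels'][135:215,220:310],None,fx=7,fy=7,interpolation=cv2.INTER_CUBIC);cv2.imwrite('pics/w3c.png',c)
print('clamp corners');[print(onz(d,u,v,.057)) for u,v in [(233,149),(277,149),(278,196),(233,197)]]
print('bore',onz(d,255.5,173,.057))
print('post top',onz(d,254.5,301,.2275),'foot',onz(d,254.5,197,.103), 'tcp pix',proj(d,d['state']['position']))
s=load('s3');cs=lambda x,y:(220+x/4-.4,100+y/4-.4)
print('side: post foot',onz(s,*cs(303,264),.103),'tip top',onz(s,*cs(320,108),.2275),'bore',onz(s,*cs(294,312),.057))
E
```

```text
clamp corners
[[0.6369775  0.05590644 0.057     ]]
[[0.67599159 0.05176329 0.057     ]]
[[0.67322506 0.00735365 0.057     ]]
[[0.63119131 0.01080547 0.057     ]]
bore [[0.65460821 0.03174288 0.057     ]]
post top [[0.65324139 0.02577406 0.2275    ]] foot [[0.65303234 0.02509028 0.103     ]] tcp pix [[254.4238994  252.52226197]]
side: post foot [[0.65301146 0.02489182 0.103     ]] tip top [[0.65310124 0.02311874 0.2275    ]] bore [[0.65242393 0.02907439 0.057     ]]
```

View pics/w3c.png

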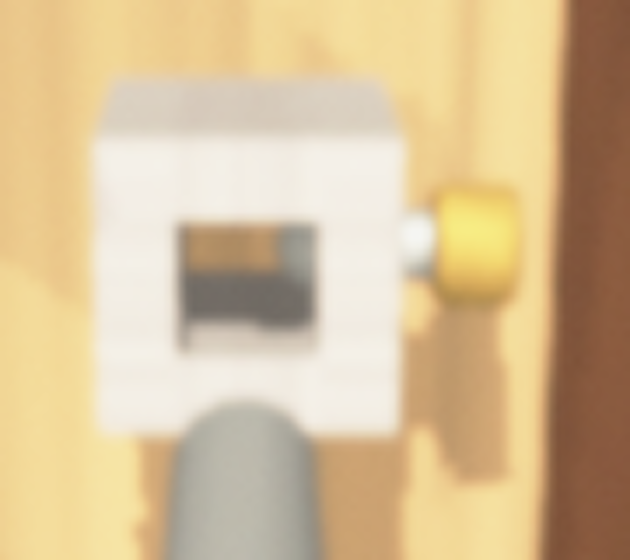

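```bash
python3 - <<'E'
from h import *
d=load('w3')
P=np.array([onz(d,u-.4,v-.4,.057)[0] for u,v in [(233.6,154.3),(277.6,154.3),(277.1,197.1),(234,196.7)]]);print(P.round(4),P.mean(0))
B=np.array([onz(d,220+x/7-.4,135+y/7-.4,.057)[0] for x,y in [(180,222),(316,222),(316,352),(180,352)]]);print(B.mean(0))
f=onz(d,220+245/7-.4,135+402/7-.4,.103);print('foot +y edge',f)
E
```

```text
[[0.6366 0.0515 0.057 ]
 [0.6758 0.0473 0.057 ]
 [0.672  0.0068 0.057 ]
 [0.6318 0.0114 0.057 ]] [0.65404682 0.02925718 0.057     ]
[0.65391123 0.02925192 0.057     ]
foot +y edge [[0.65354184 0.02914977 0.103     ]]
```

carry_out(series=[[10,0.05,-0.4,0,0],[10,0.05,-0.4,1,0],[10,0.05,-0.4,2,0],[10,0.05,-0.4,3,0],[10,0.05,-0.4,4,0],[10,0.05,-0.4,4.5,0],[10,0.05,-0.4,5,0],[10,0.05,-0.4,5.3,0],[10,0.05,-0.4,5.3,0]])

```text
t: 5.73
position: [0.6539, 0.0297, 0.1344]
tool_rot: [-3.137, 0.165, 0.001]
wrist_force: [0.5, -0.2, -0.3]
width: 0.0142
```

```bash
python3 - <<'E'
from h import *
go(.6537,.0287,.0965)
w=snap('wrist','w4');s=snap('side','s4')
b=cv2.resize(s['pixels'][120:220,240:340],None,fx=5,fy=5,interpolation=cv2.INTER_CUBIC)
c=cv2.resize(w['pixels'][150:270,200:310],None,fx=4,fy=4,interpolation=cv2.INTER_CUBIC)
o=np.zeros((500,940,3),np.uint8);o[:500,:500]=b;o[:480,500:]=c
cv2.imwrite('pics/s4c.png',cv2.resize(o,(790,420)))
E
```

```text
t 5.73 pos [0.6539 0.0297 0.1344] ang -0.105 F [ 0.5 -0.2 -0.3] w 0.0142
shift cm [-0.01  0.1   3.79] turn -0.000
```

View pics/s4c.png

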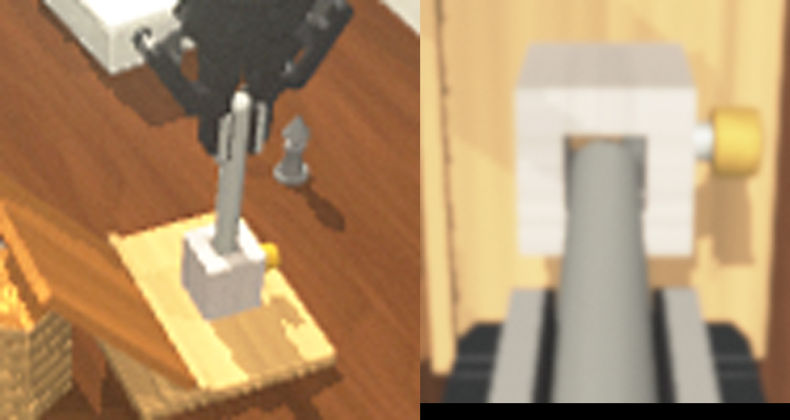

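carry_out(series=[[10,-0.05,0.05,0.5,0],[10,-0.1,0.05,1,0],[10,-0.1,0.05,1.4,0],[10,-0.1,0.05,1.8,0],[10,-0.1,0.05,2.2,0],[10,-0.1,0.05,2.5,0],[10,-0.1,0.05,2.5,0]], squeeze=90)

```text
t: 6.42
position: [0.6527, 0.0293, 0.1092]
tool_rot: [3.137, -0.165, -0.002]
wrist_force: [-0.6, -0.4, -3.4]
width: 0.0143
```

carry_out(series=[[10,0,0,0.3,0],[10,0,0,0.6,0],[10,0,0,0.9,0],[10,0,0,1.2,0],[10,0,0,1.4,0],[10,0,0,1.4,0],[10,0,0,1.4,0]], squeeze=90)

```text
t: 7.0
position: [0.653, 0.0294, 0.0966]
tool_rot: [3.137, -0.165, 0.0]
wrist_force: [-5.2, 0.2, 7.6]
width: 0.0138
```

```bash
python3 - <<'E'
from h import *
go(.6537,.0287,.0965)
w=snap('wrist','w5');s=snap('side','s5')
b=cv2.resize(s['pixels'][120:220,240:340],None,fx=5,fy=5,interpolation=cv2.INTER_CUBIC)
c=cv2.resize(w['pixels'][150:270,200:310],None,fx=4,fy=4,interpolation=cv2.INTER_CUBIC)
o=np.zeros((500,940,3),np.uint8);o[:500,:500]=b;o[:480,500:]=c
cv2.imwrite('pics/s5c.png',cv2.resize(o,(790,420)))
E
```

```text
t 7.00 pos [0.653  0.0294 0.0966] ang -0.105 F [-5.2  0.2  7.6] w 0.0138
shift cm [0.08 0.06 0.01] turn 0.000
```

View pics/s5c.png

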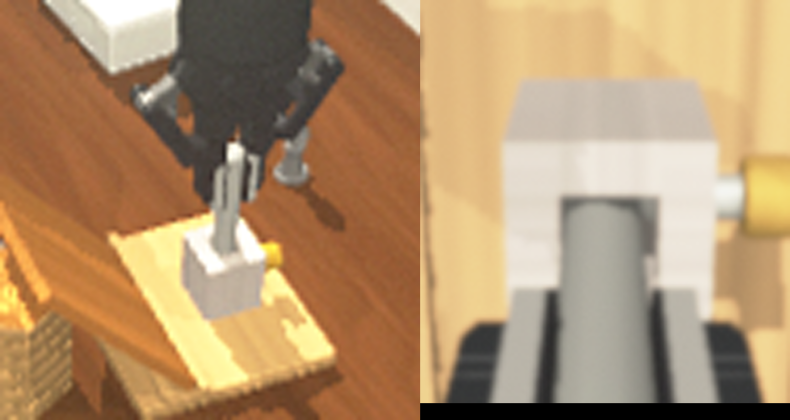

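carry_out(series=[[10,-0.05,0,0.1,0],[10,-0.05,0,0.2,0],[10,-0.05,0,0.3,0],[10,-0.05,0,0.3,0]])

```text
t: 7.43
position: [0.6532, 0.0294, 0.0964]
tool_rot: [3.137, -0.165, 0.006]
wrist_force: [-9.3, 0.7, 23.7]
width: 0.0136
```

carry_out(series=[[10,0.05,0,-0.2,0],[40,0.05,0,-0.2,0],[50,0.05,0,-0.2,0],[50,0.05,0,-0.2,0],[50,0.05,0,-0.2,0],[50,0.05,0,-0.2,0],[50,0.05,0,-4,0],[50,0.05,0,-8,0],[50,0.05,0,-12,0],[50,0.05,0,-12,0]])

```text
t: 8.27
position: [0.6556, 0.0291, 0.2219]
tool_rot: [3.136, -0.165, 0.023]
wrist_force: [0.0, 0.3, 1.5]
width: 0.0428
```

```bash
python3 - <<'E'
from h import *
go(.6537,.0287,.0965)
w=snap('wrist','w6');s=snap('side','s6')
b=cv2.resize(s['pixels'][100:220,220:340],None,fx=5,fy=5,interpolation=cv2.INTER_CUBIC)
cv2.imwrite('pics/s6c.png',b)
E
```

```text
t 8.27 pos [0.6556 0.0291 0.2219] ang -0.105 F [0.  0.3 1.5] w 0.0428
shift cm [-0.37  0.06 12.54] turn 0.000
```

View pics/s6c.png

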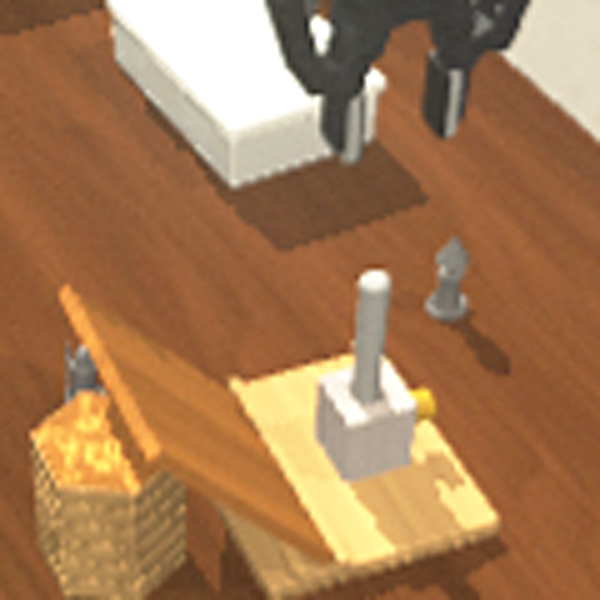

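View pics/w6.png

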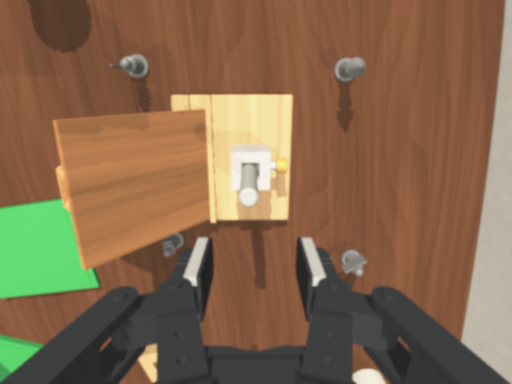

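```bash
cat >> h.py <<'E'
G=np.array([.596,.0348]);SY=np.array([-SX[1],SX[0]])
def st(xs,ys): return G+xs*SX+ys*SY
def tos(P): P=np.atleast_2d(P);return np.c_[(P[:,:2]-G)@SX,(P[:,:2]-G)@SY,P[:,2]]
E
python3 - <<'E'
from h import *
w=load('w6');s=load('s6')
# triangulate post top
def tri(a,ua,b,ub):
    Ra,ca=pose(a);Rb,cb=pose(b);da=(ray(a,*ua)@Ra.T)[0];db=(ray(b,*ub)@Rb.T)[0]
    A=np.stack([da,-db],1);k=np.linalg.lstsq(A,cb-ca,rcond=None)[0];p=ca+k[0]*da;q=cb+k[1]*db
    return (p+q)/2,np.linalg.norm(p-q)
cs=lambda x,y:(220+x/5-.4,100+y/5-.4)
p,e=tri(w,(248.5,197),s,cs(374,280));print('post top',p,tos(p),e)
for wp,sp in [((84,268),(157,455)),((54,122),(66,290)),((206,110),None),((212,204),None)]:
    if sp: p,e=tri(w,wp,s,cs(*sp));print(p,tos(p),e)
    else: print('foot-ish',tos(onz(w,*wp,.020)))
go(*st(-.0825,-.004),.20)
E
```

```text
post top [0.65133231 0.02926035 0.13432852] [[0.05560816 0.00029008 0.13432852]] 0.0018900063449737825
[ 0.49815828 -0.02453065  0.12726236] [[-0.09108459 -0.0692584   0.12726236]] 0.0004426811552819402
[0.51130386 0.10283541 0.12778124] [[-0.09136028  0.05878395  0.12778124]] 3.49251952773978e-05
foot-ish [[0.01034597 0.0591368  0.02      ]]
foot-ish [[ 0.01227817 -0.04977418  0.02      ]]
t 8.37 pos [0.6536 0.0293 0.2146] ang -0.105 F [-0.2  0.  -0.5] w 0.0428
shift cm [-14.04   0.46   1.41] turn 0.000
```

carry_out(series=[[41,-3,0.4,0.2,0],[41,-6,0.4,0.5,0],[41,-9,0.4,0.8,0],[41,-12,0.4,1,0],[41,-14,0.4,1.2,0],[41,-14,0.4,1.2,0],[41,-14,0.4,1.2,0],[41,-14,0.4,1.2,0]], squeeze=20)

```text
t: 9.03
position: [0.514, 0.0399, 0.2005]
tool_rot: [-3.137, 0.165, 0.001]
wrist_force: [-0.1, 0.9, 1.4]
width: 0.0351
```

```bash
python3 - <<'E'
from h import *
go(*st(-.0825,-.004),.111)
print(tos(arm.get_state()['position']))
w=snap('wrist','w7');s=snap('side','s7')
b=cv2.resize(s['pixels'][60:220,200:350],None,fx=4,fy=3.5,interpolation=cv2.INTER_CUBIC)
cv2.imwrite('pics/s7c.png',b)
E
```

```text
t 9.03 pos [0.514  0.0399 0.2005] ang -0.105 F [-0.1  0.9  1.4] w 0.0351
shift cm [-0.03  0.04  8.95] turn -0.000
[[-0.08211563 -0.00355928  0.20045689]]
```

View pics/s7c.png

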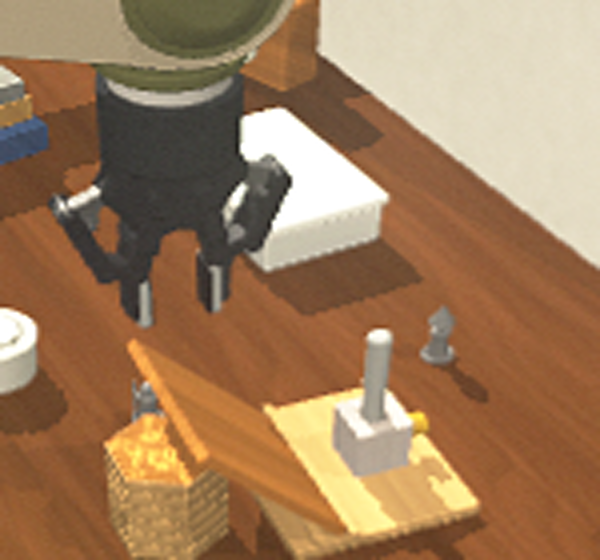

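View pics/w7.png

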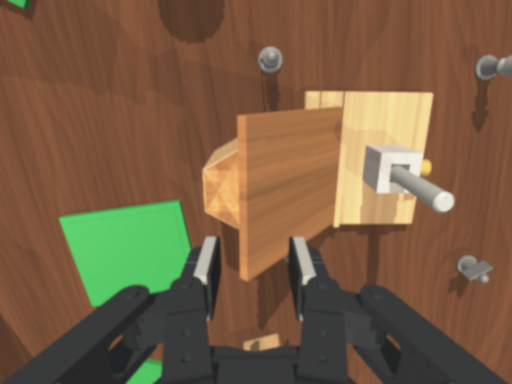

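carry_out(series=[[41,0,0,3,0],[41,0,0,5,0],[41,0,0,6.5,0],[41,0,0,7.5,0],[41,0,0,8.3,0],[41,0,0,8.9,0],[41,0,0,8.9,0],[41,0,0,8.9,0]])

```text
t: 9.8
position: [0.5137, 0.04, 0.1122]
tool_rot: [3.137, -0.165, 0.0]
wrist_force: [0.7, -0.4, 0.4]
width: 0.0351
```

```bash
python3 - <<'E'
from h import *
go(*st(-.0825,-.004),.111)
w=snap('wrist','w8');s=snap('side','s8')
b=cv2.resize(s['pixels'][100:220,220:340],None,fx=5,fy=5,interpolation=cv2.INTER_CUBIC)
cv2.imwrite('pics/s8c.png',b)
E
```

```text
t 9.80 pos [0.5137 0.04   0.1122] ang -0.105 F [ 0.7 -0.4  0.4] w 0.0351
shift cm [-0.02  0.05  0.12] turn 0.000
```

View pics/s8c.png

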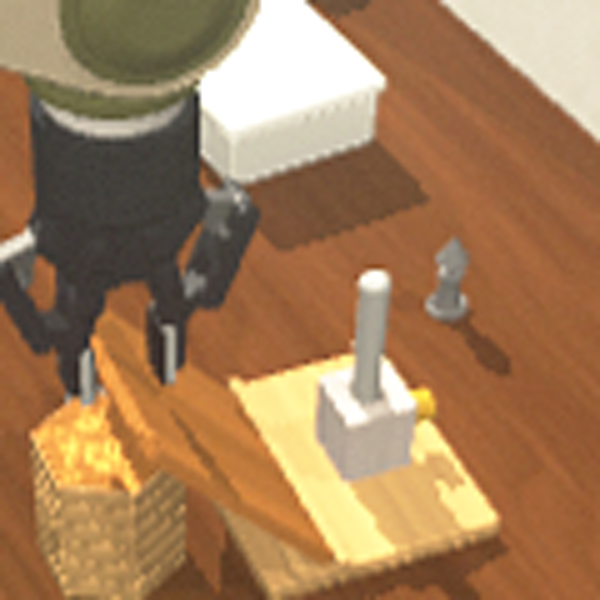

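View pics/w8.png

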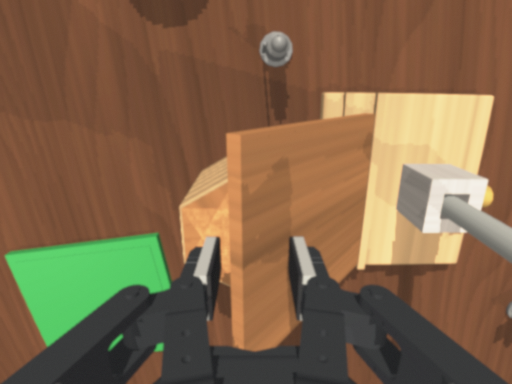

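carry_out(series=[[41,0.3,0,0,0],[41,0.6,0,-0.1,0],[41,0.9,0,-0.3,0],[41,1.2,0,-0.55,0],[41,1.5,0,-0.8,0],[41,1.8,0,-1.0,0],[41,2.1,0,-1.2,0],[41,2.4,0,-1.4,0],[41,2.6,0,-1.6,0],[41,2.6,0,-1.6,0]])

```text
t: 10.73
position: [0.5399, 0.0372, 0.1285]
tool_rot: [3.137, -0.165, 0.002]
wrist_force: [-0.2, 0.2, -0.1]
width: 0.0351
```

```bash
python3 - <<'E'
from h import *
q=arm.get_state();print(tos(q['position']),q['wrist_force'],q['width'])
w=snap('wrist','w9');s=snap('side','s9')
b=cv2.resize(s['pixels'][100:220,220:340],None,fx=5,fy=5,interpolation=cv2.INTER_CUBIC)
cv2.imwrite('pics/s9c.png',b)
E
```

```text
[[-0.05606305 -0.00349699  0.12849095]] [-0.18787116  0.21121706 -0.05291265] 0.035149773506525726
```

View pics/s9c.png

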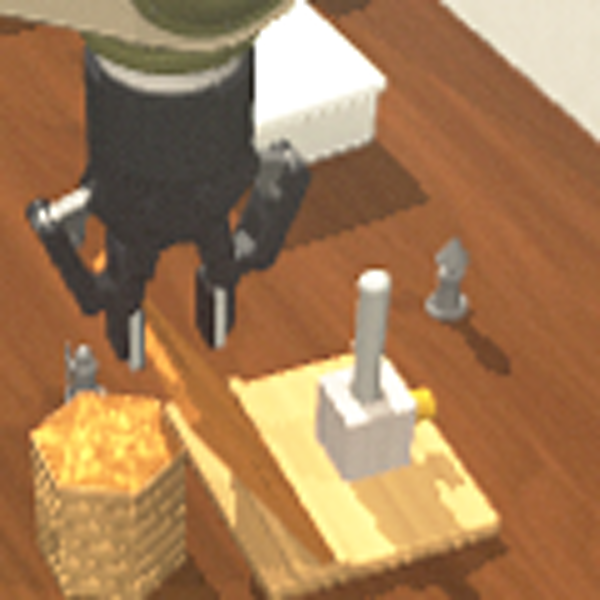

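View pics/w9.png

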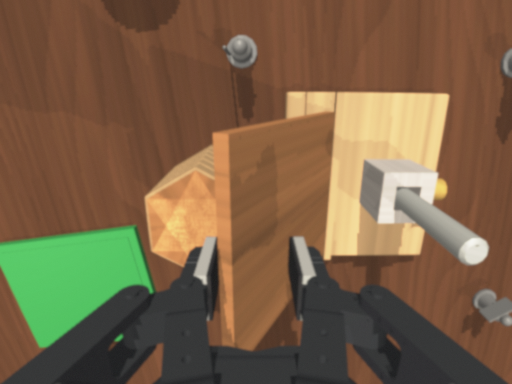

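carry_out(series=[[41,0.5,0,-0.3,0],[41,1.0,0,-0.5,0],[41,1.5,0,-0.75,0],[41,2.0,0,-0.95,0],[41,2.5,0,-1.15,0],[41,3.0,0,-1.3,0],[41,3.5,0,-1.45,0],[41,4.0,0,-1.6,0],[41,4.4,0,-1.7,0],[41,4.6,0,-1.75,0]])

```text
t: 11.67
position: [0.5856, 0.0324, 0.1457]
tool_rot: [3.137, -0.165, 0.0]
wrist_force: [-0.5, 0.1, 0.3]
width: 0.0351
```

```bash
python3 - <<'E'
from h import *
q=arm.get_state();print(tos(q['position']),q['wrist_force'],q['width'])
w=snap('wrist','w10');s=snap('side','s10')
b=cv2.resize(s['pixels'][100:220,220:340],None,fx=5,fy=5,interpolation=cv2.INTER_CUBIC)
cv2.imwrite('pics/s10c.png',b)
E
```

```text
[[-0.01006771 -0.00349417  0.14567236]] [-0.54080124  0.10054898  0.33119935] 0.035136186126389156
```

View pics/s10c.png

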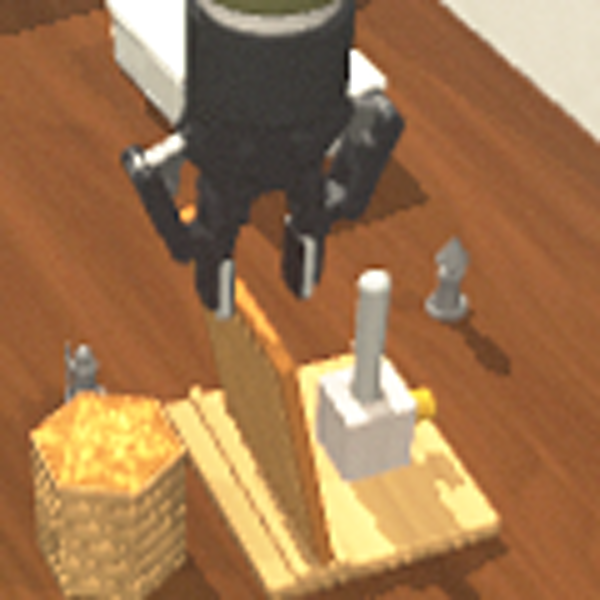

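View pics/w10.png

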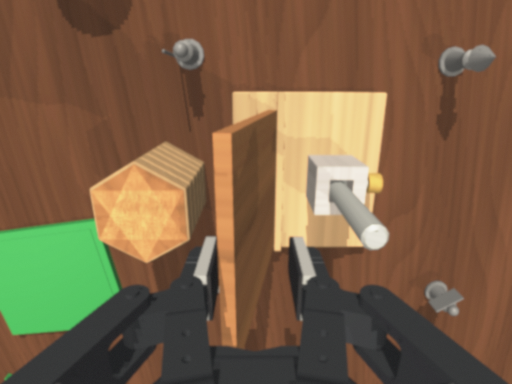

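carry_out(series=[[37,0,0,-0.1,0],[33,0,0,-0.1,0],[29,0,0,-0.2,0],[26,0,0,-0.2,0],[23,0,0,-0.2,0],[21,0,0,-0.2,0],[21,0,0,-0.2,0],[21,0,0,-0.2,0]])

```text
t: 12.43
position: [0.585, 0.0325, 0.1476]
tool_rot: [3.137, -0.165, 0.0]
wrist_force: [0.6, 0.3, -0.7]
width: 0.0178
```

```bash
python3 - <<'E'
from h import *
q=arm.get_state();print(tos(q['position']),q['wrist_force'],q['width'])
w=snap('wrist','w11');s=snap('side','s11')
b=cv2.resize(s['pixels'][100:220,220:340],None,fx=5,fy=5,interpolation=cv2.INTER_CUBIC)
cv2.imwrite('pics/s11c.png',b)
E
```

```text
[[-0.0107007  -0.00345381  0.14761544]] [ 0.59661181  0.27573992 -0.71883505] 0.017812993549758686
```

View pics/s11c.png

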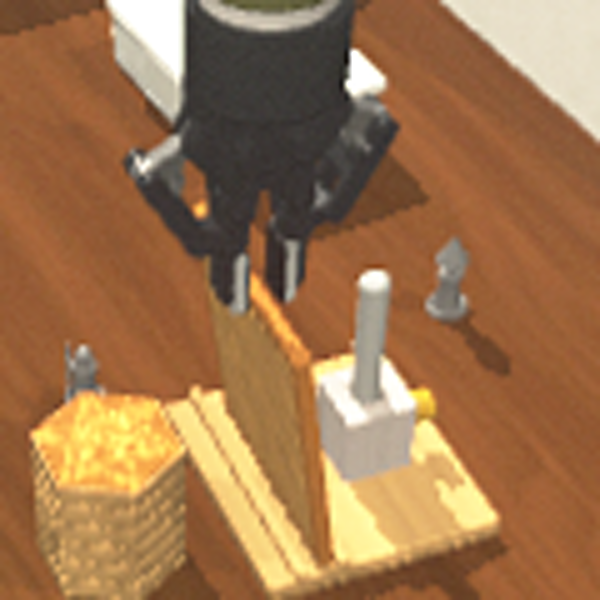

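View pics/w11.png

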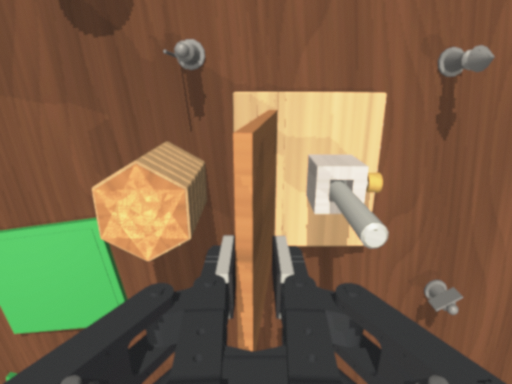

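carry_out(series=[[21,0.3,0,0,0],[21,0.6,0,0,0],[21,0.9,0,0,0],[21,1.2,0,0,0],[21,1.5,0,0,0],[21,1.8,0,0,0],[21,2.1,0,0,0],[21,2.4,0,0,0],[21,2.7,0,0,0],[21,2.8,0,0,0]])

```text
t: 13.37
position: [0.6133, 0.0295, 0.1476]
tool_rot: [3.137, -0.165, 0.0]
wrist_force: [0.7, 0.1, -0.6]
width: 0.0181
```

```bash
python3 - <<'E'
from h import *
q=arm.get_state();print(tos(q['position']),q['wrist_force'],q['width'])
w=snap('wrist','w12');s=snap('side','s12')
b=cv2.resize(s['pixels'][100:220,220:340],None,fx=5,fy=5,interpolation=cv2.INTER_CUBIC)
cv2.imwrite('pics/s12c.png',b)
E
```

```text
[[ 0.01775668 -0.00349174  0.14756089]] [ 0.65956062  0.10411091 -0.61735133] 0.018073412924902152
```

View pics/s12c.png

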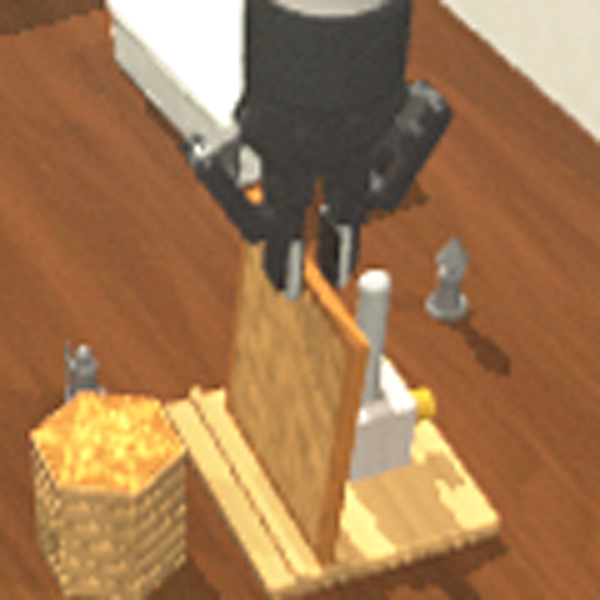

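View pics/w12.png

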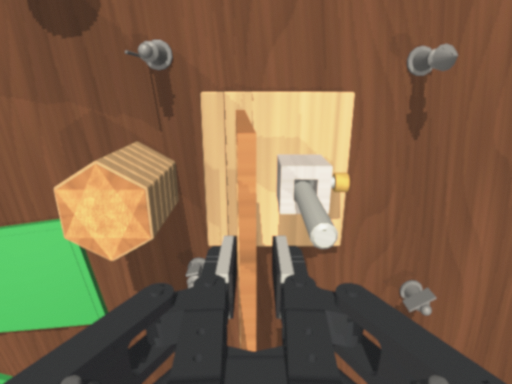

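carry_out(series=[[21,0.25,0,0,0],[21,0.5,0,0,0],[21,0.75,0,0.1,0],[21,1.0,0,0.1,0],[21,1.25,0,0.2,0],[21,1.5,0,0.2,0],[21,1.7,0,0.3,0],[21,1.9,0,0.3,0],[21,2.1,0,0.4,0],[21,2.1,0,0.4,0]])

```text
t: 14.3
position: [0.634, 0.0273, 0.1434]
tool_rot: [3.137, -0.165, -0.0]
wrist_force: [0.7, 0.4, 1.0]
width: 0.018
```

```bash
python3 - <<'E'
from h import *
q=arm.get_state();print(tos(q['position']),q['wrist_force'],q['width'])
w=snap('wrist','w13');s=snap('side','s13')
b=cv2.resize(s['pixels'][100:220,220:340],None,fx=5,fy=5,interpolation=cv2.INTER_CUBIC)
cv2.imwrite('pics/s13c.png',b)
E
```

```text
[[ 0.03858515 -0.0034794   0.14339273]] [0.68696395 0.36211498 0.9753839 ] 0.01797364984241515
```

View pics/s13c.png

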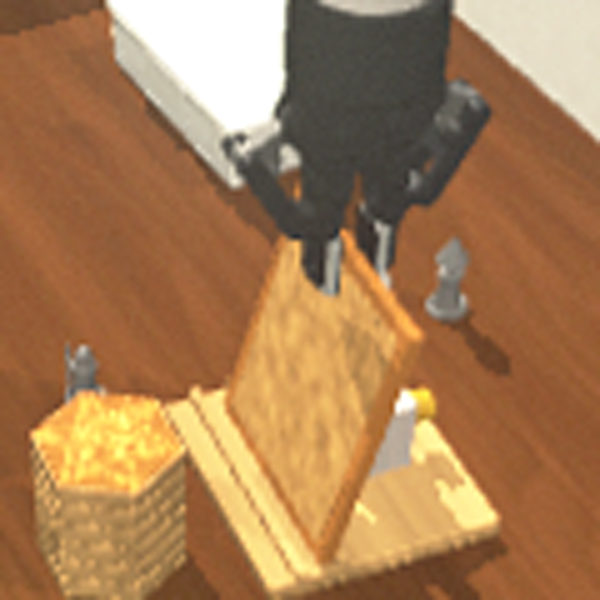

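View pics/w13.png

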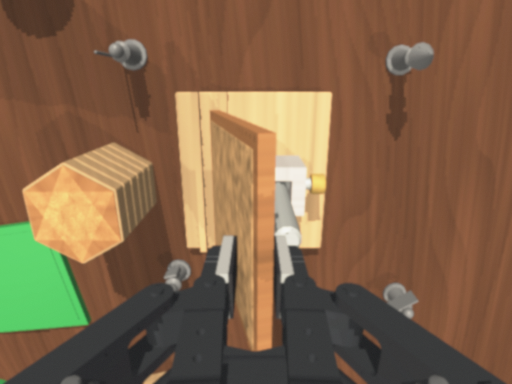

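carry_out(series=[[21,0.2,0,0,0],[21,0.4,0,0,0],[21,0.6,0,0,0],[21,0.8,0,0,0],[21,0.8,0,0,0],[21,0.8,0,0,0]])

```text
t: 14.9
position: [0.6417, 0.0265, 0.1436]
tool_rot: [3.137, -0.165, -0.0]
wrist_force: [0.7, 0.7, -0.4]
width: 0.0176
```

```bash
python3 - <<'E'
from h import *
q=arm.get_state();print(tos(q['position']),q['wrist_force'],q['width'])
w=snap('wrist','w14');s=snap('side','s14')
b=cv2.resize(s['pixels'][100:220,220:340],None,fx=5,fy=5,interpolation=cv2.INTER_CUBIC)
cv2.imwrite('pics/s14c.png',b)
E
```

```text
[[ 0.04635206 -0.00346493  0.1435567 ]] [ 0.71210892  0.74443968 -0.44244694] 0.017599934287441523
```

View pics/s14c.png

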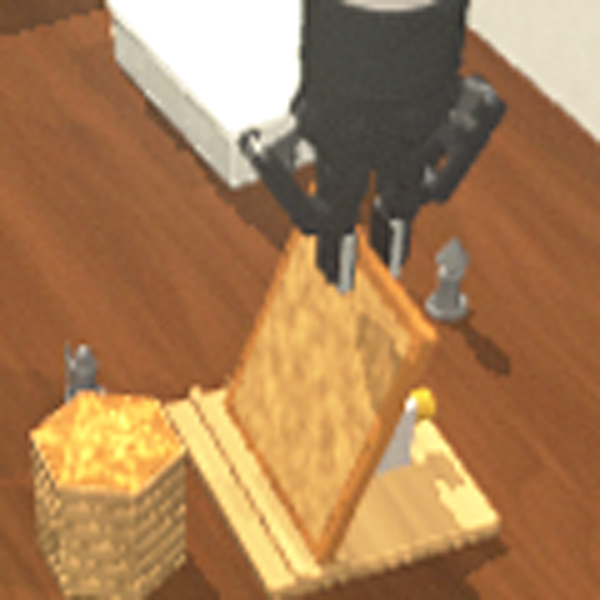

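View pics/w14.png

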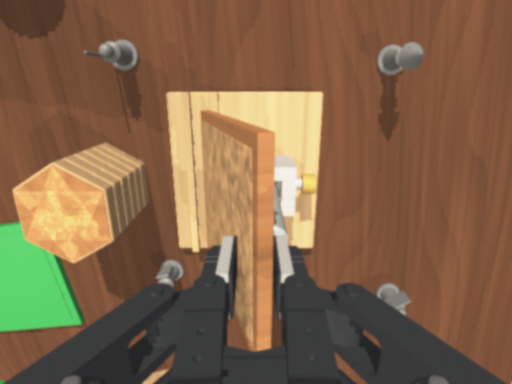

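carry_out(series=[[21,0.1,0,0,0],[21,0.2,0,0,0],[21,0.3,0,0,0],[21,0.4,0,0,0],[21,0.4,0,0,0]])

```text
t: 15.42
position: [0.6458, 0.0261, 0.1436]
tool_rot: [3.137, -0.165, 0.0]
wrist_force: [-0.1, -0.5, 0.2]
width: 0.0182
```

```bash
python3 - <<'E'
from h import *
q=arm.get_state();print(tos(q['position']),q['wrist_force'],q['width'])
w=snap('wrist','w15');
a=cv2.resize(load('w14')['pixels'][90:360,150:340],(395,560),interpolation=cv2.INTER_CUBIC)
b=cv2.resize(w['pixels'][90:360,150:340],(395,560),interpolation=cv2.INTER_CUBIC)
cv2.imwrite('pics/w15c.png',np.hstack([a,b]))
E
```

```text
[[ 0.05047928 -0.00347764  0.14358358]] [-0.07715125 -0.52219272  0.17828341] 0.018178155671394785
```

View pics/w15c.png

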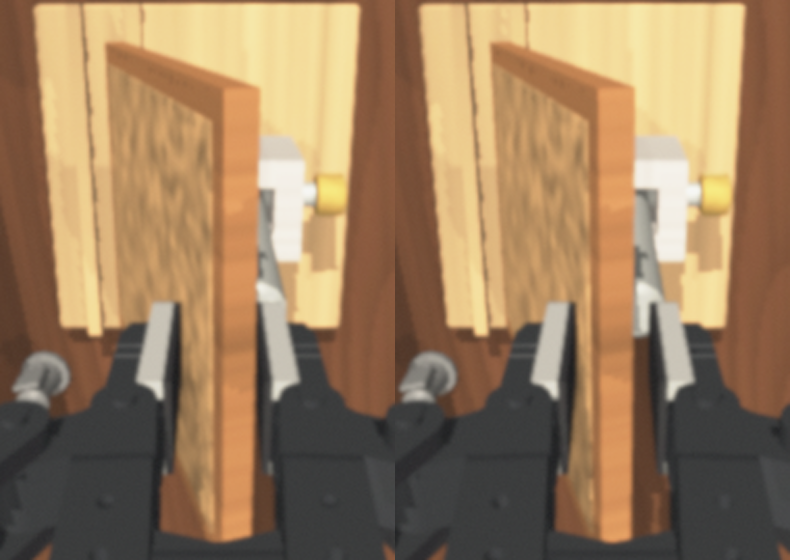

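carry_out(series=[[21,-0.1,0,0,0],[21,-0.15,0,0,0],[21,-0.15,0,-0.4,0],[21,-0.15,0,-0.9,0],[21,-0.15,0,-1.5,0],[21,-0.15,0,-2.5,0],[21,-0.15,0,-4,0],[21,-0.15,0,-7,0],[21,-0.15,0,-10,0],[21,-0.15,0,-11,0]])

```text
t: 16.3
position: [0.6452, 0.0262, 0.2595]
tool_rot: [3.136, -0.165, 0.013]
wrist_force: [-0.3, -1.2, 0.1]
width: 0.018
```

```bash
python3 - <<'E'
from h import *
go(*st(-.08,.15),.25)
w=snap('wrist','w16');s=snap('side','s16')
b=cv2.resize(s['pixels'][100:220,220:340],None,fx=5,fy=5,interpolation=cv2.INTER_CUBIC)
cv2.imwrite('pics/s16c.png',b)
E
```

```text
t 16.30 pos [0.6452 0.0262 0.2595] ang -0.105 F [-0.3 -1.2  0.1] w 0.0180
shift cm [-12.99 -15.34   0.84] turn 0.000
```

View pics/s16c.png

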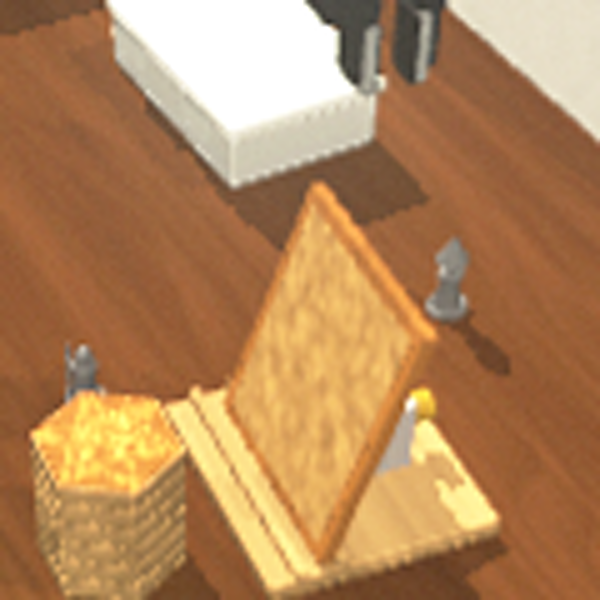

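View pics/w16.png

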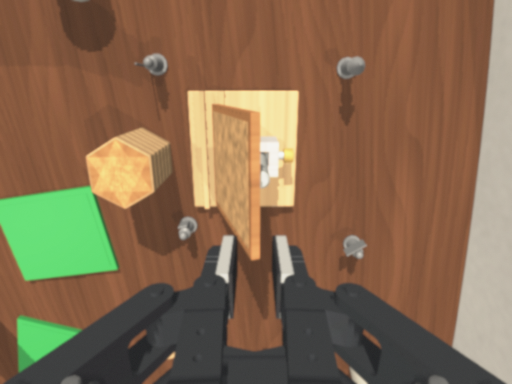

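carry_out(series=[[21,0,0,-3,0],[21,0,-3,-5,0],[21,-3,-7,-5,0],[21,-7,-11,-5,0],[21,-11,-15,-5,0],[21,-15,-18,-5,0],[21,-18,-21,-5,0],[21,-20,-22,-5,0],[21,-20,-22,-5,0],[21,-20,-22,-5,0]])

```text
t: 17.23
position: [0.4644, 0.269, 0.303]
tool_rot: [-3.137, 0.157, 0.004]
wrist_force: [0.4, -0.0, 0.8]
width: 0.0178
```

```bash
python3 - <<'E'
from h import *
d=snap('top','t17');s=snap('side','s17')
a=cv2.resize(d['pixels'][85:215,150:340],None,fx=4,fy=4,interpolation=cv2.INTER_CUBIC)
cv2.imwrite('pics/t17c.png',a)
b=cv2.resize(s['pixels'][100:260,170:380],None,fx=3.7,fy=3.7,interpolation=cv2.INTER_CUBIC)
cv2.imwrite('pics/s17c.png',b)
def feat(d,u,v,r=9):
    p=d['pixels'][v-r:v+r,u-r:u+r].astype(int);hs=cv2.cvtColor(p.astype(np.uint8),cv2.COLOR_BGR2HSV)
    m=(hs[...,1]<70)&(hs[...,2]>60);ys,xs=np.nonzero(m);return (u-r+xs.mean(),v-r+ys.mean(),m.sum()) if m.sum() else None
o=load('top0')
for n,p,r in [('m0',(206,182),9),('m1',(287,180),9),('m2',(216,97),9),('m3',(304,94),9),('tea',(162,208),18)]:print(n,feat(o,*p,r),feat(d,*p,r))
E
```

```text
m0 (np.float64(205.87142857142857), np.float64(181.37142857142857), np.int64(70)) (np.float64(205.8955223880597), np.float64(181.2089552238806), np.int64(67))
m1 (np.float64(286.06666666666666), np.float64(179.6), np.int64(60)) (np.float64(285.93650793650795), np.float64(179.53968253968253), np.int64(63))
m2 (np.float64(215.3932584269663), np.float64(96.78651685393258), np.int64(89)) (np.float64(215.5287356321839), np.float64(96.89655172413794), np.int64(87))
m3 (np.float64(304.05128205128204), np.float64(94.16666666666667), np.int64(78)) (np.float64(304.0131578947368), np.float64(94.17105263157895), np.int64(76))
tea (np.float64(162.40677966101694), np.float64(208.49830508474577), np.int64(590)) (np.float64(162.4271012006861), np.float64(208.54716981132074), np.int64(583))
```

View pics/t17c.png

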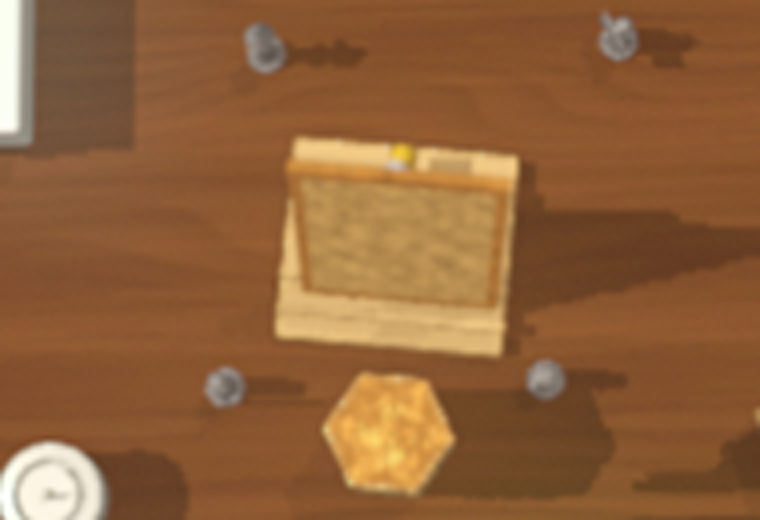

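View pics/s17c.png

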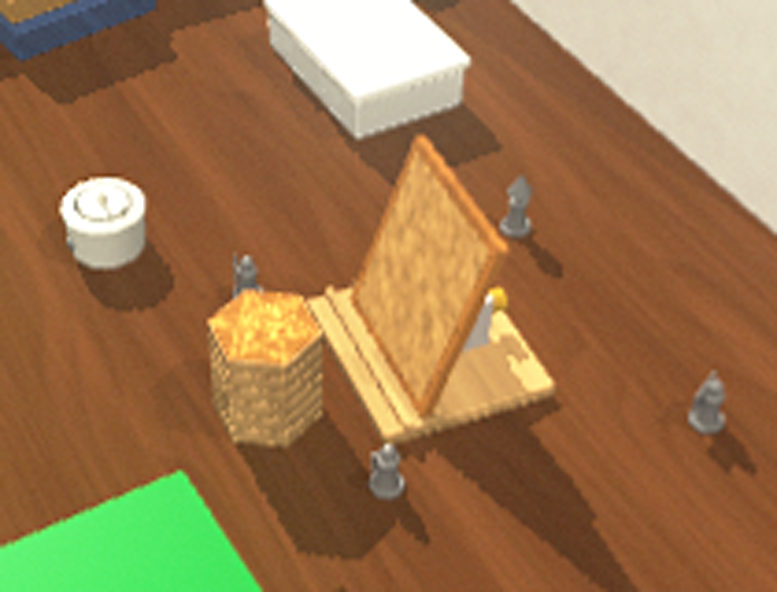

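```bash
python3 - <<'E'
from h import *
d=load('t17');s=load('s17')
ct=lambda x,y:(150+x/4-.4,85+y/4-.4);cs=lambda x,y:(170+x/3.7-.4,100+y/3.7-.4)
for z in(.012,.018):
  print(z,'foot near edge top',tos(onz(d,*ct(303,292),z)).round(4),tos(onz(d,*ct(495,309),z)).round(4),'side',tos(onz(s,*cs(357,297),z)).round(4),tos(onz(s,*cs(421,412),z)).round(4))
print('near ridge lines z.018',tos(onz(d,*ct(285,320),.012)),[tos(onz(d,*ct(*p),.018)).round(4) for p in[(300,305),(300,315)]])
print('plank near edge',tos(onz(d,*ct(275,335),.012)),tos(onz(d,*ct(503,355),.012)))
print('top edge near', [tos(onz(d,*ct(*p),.154)).round(4) for p in[(291,175),(512,190)]])
for q,(c,r) in {'t':(d,(320,480,195,285)),'s':(s,None)}.items():
    if r: g=np.array([(x,y) for x in range(r[0],r[1],8) for y in range(r[2],r[3],8)],float);uv=ct(g[:,0],g[:,1])
    else:
        g=np.array([(x,y) for x in range(390,450,6) for y in range(240,330,6)],float);uv=cs(g[:,0],g[:,1])
    P=tos(dep(c,*uv));A=np.c_[P[:,1],P[:,2],np.ones(len(P))];k,*_=np.linalg.lstsq(A,P[:,0],rcond=None)
    print(q,'lean deg',np.degrees(np.arctan(k[1])),'yaw deg',np.degrees(np.arctan(k[0])),'x at z .012/.018',k[2]+k[1]*.012,k[2]+k[1]*.018,'res',np.std(P[:,0]-A@k))
E
```

```text
0.012 foot near edge top [[0.0017 0.0585 0.012 ]] [[ 0.0015 -0.0697  0.012 ]] side [[0.0051 0.0622 0.012 ]] [[ 0.0012 -0.0637  0.012 ]]
0.018 foot near edge top [[0.0007 0.0579 0.018 ]] [[ 0.0005 -0.0697  0.018 ]] side [[0.0025 0.0565 0.018 ]] [[-0.0013 -0.0685  0.018 ]]
near ridge lines z.018 [[-0.01812767  0.06865218  0.012     ]] [array([[-0.0081,  0.059 ,  0.018 ]]), array([[-0.0148,  0.0583,  0.018 ]])]
plank near edge [[-0.02873685  0.07429736  0.012     ]] [[-0.02869895 -0.07768355  0.012     ]]
top edge near [array([[0.0465, 0.0568, 0.154 ]]), array([[ 0.0486, -0.0721,  0.154 ]])]
t lean deg -8.162363575255865 yaw deg -2.672428959193312 x at z .012/.018 0.03670963427549144 0.035849043806815535 res 0.016330199695953427
s lean deg 17.919668505277993 yaw deg 0.43798747539989574 x at z .012/.018 -0.0028661101487589724 -0.00092588814656049 res 0.0012364455387612733
```

```bash
python3 - <<'E'
from h import *
s=arm.get_state();print(s['t'],s['wrist_force'])
a=load('s17')['pixels'].astype(int);b=snap('side','s18')['pixels'].astype(int)
print('scene change',np.abs(a-b)[100:260,170:380].max())
print(arm.finish_job())
E
```

```text
17.3333 [0.34589052 0.29441624 0.12116135]
scene change 24
the job is handed in; nothing more can be done
None
```

The post is home in the clamp, the panel leans back on it with its foot in the groove, and the job is handed in at about 17 s of the 64 s allowed.

**What I did**
- I gripped the post in its rack and pushed it into the clamp until it stopped. The last 3 mm of commanded push only raised the force to about 24 N, and the tool height showed the foot at about 12 mm.
- I straddled the panel's top edge with the fingertips and raised it along its arc. I narrowed the gap near upright so the far finger caught the panel, then lowered it onto the post, so it never fell freely.

**Last checks**
- **Lean and squareness:** the side view gives a lean of about 18° and a twist under 0.5°.
- **Foot:** its near edge is about 1.5 mm past the groove's middle, so it stands inside the groove, at the far ridge. The panel sits about 5 mm toward −y, as it did at the start.
- **Other pieces:** the minis and tea light are within 0.2 pixel of their starting positions in the top view. The tile stack stands and looks unmoved, but I did not measure it.

**Checks that disagreed**
- Two-view triangulation put the post's top at 134 mm instead of 137 mm, about the size of the calibration error. I trusted the tool height and the hard stop instead. The panel hides the post in the last views, so I could not check it again at the end.
- A plane fit on the top camera's depth was unusable (16 mm scatter), so I did not use it.
- Two side pictures just before hand-in differed by at most 24 of 255 grey levels in the stand area. I took that as image noise and did not look into it.

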